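Reclose a carton with a snap clip

ROBOT

A 6-joint arm with a two-finger parallel gripper is mounted at the origin on a cart in front of the work surface, level with it; the furniture and walls round the work are solid. World frame = base frame: x ahead of the robot, y to its left, z up, the work surface at z = 0. Lengths are in m, angles in degrees, forces in N, time in s.
With the tool pointing down it reaches from about 0.35 to 0.875 m from the base axis. Payload 4.2 kg.
Tool frame: the origin (TCP) lies between the finger pads; the fingertips stand 8 mm ahead of it and the grasp point (between the pads) lies 11 mm behind it; x points along the fingers, y is the direction in which the jaws open and shut, and the axes are right-handed (so a half turn about x gives the same grasp; the last joint's range is limited). The gripper opens to 87 mm and grips with 3 to 60 N. Pads are 19 mm wide; open, the fingers measure 117 mm over their backs; the gripper's body (75 mm by 190 mm) begins 51 mm behind the grasp point.
Start: joints at [85.52, 22.042, 0.453, 0, -68.411, -14.817], TCP at [0.207, 0.59, 0.231] pointing down, gripper open.
Joint ranges: [-179.83, 179.83], [-69.29, 118.12], [-61.27, 80.66], [-181.25, 117.63], [-171.15, -9.14], [-177.46, 177.46]. Speed limits (degrees/s): [159.86, 159.86, 180, 180, 180, 180].

INTERFACE

Orientations are given as a 3x3 rotation matrix whose columns are the frame's x, y, z axes.
In Python, from station import r gives the robot as it stands. The module is installed in compiled form; this text tells all that it offers.
- The arm moves only by the tool move_arm, never from a script. Its argument "increments" is one flat list of numbers, 7 for each row, row after row: the turn, a rotation vector about the tool's x, y, z in degrees, then the shift along the tool's x, y, z in m, then the finger opening in m, from 0 to 0.087. A call has 1 to 12 rows; each row is the pose to reach, as a shift and turn from the pose commanded when the call began, along the tool's axes at that moment; what a row does not reach only later rows make up. A row lasts 1/12 s, in which the tool goes at most 41.7 mm and 7.16 degrees, less where a joint would pass 70% of its speed; a pose out of reach is approached as far as the arm can. A call with a gripper value outside its range is refused whole. The fingers move at their own pace and stop on an object; the grip force is fixed at half the most. Time passes only in rows, so rows that repeat a pose let the fingers close. It gives the time, the measured TCP pose, the force and the opening at its end, in the units of the state.
- r.sense(): the state, without advancing time (a new reading comes with each control period).
- r.capture(name): name is "scene" or "top" or "wrist"; returns the picture (480x640x3 uint8, red, green, blue); there is no depth.
- r.calibration(name): a dict with "fx", "fy", "cx", "cy" (pixels), "D" ([k1, k2, p1, p2, k3] as OpenCV has them; the pictures are not rectified), "rvec" (rotation vector, rad) and "tvec" (3), from world to camera coordinates, as OpenCV has them; the wrist camera has in their place "tool_from_camera" (4x4, takes a point from camera to tool coordinates, whose origin is the TCP and whose axes are the tool frame's). Camera axes: x right, y down, z forward; pixel columns grow to the right and rows downward; lengths in m; the calibration is good to about 2 mm. A picture is of the moment at which its call begins: read the wrist's pose just before it. calibration takes no time and is no camera call.
- r.finish_job(): hands the job in, once; it reports no verdict.
The state is a dict: "time_s": time; "joints": joint angles; "joint_velocities": joint speeds; "effort": joint torques, N m; "tcp_pos": TCP position; "ee_rot": TCP orientation; "wrist_force": force on the tool from outside, world axes, zero at the start; "moment": the same for the moment, N m; "gripper_width": opening from 0.0 (shut) to 1.0 (fully open).
Only numpy, scipy, OpenCV 4.12 (cv2) and the standard library are available. Lean on these libraries where they do the work, as an engineer would, in place of code of your own. Each camera call takes 0.05 s, during which the arm holds its last target.

TASK

Reclose the opened drink carton with the snap clip. Pick the clip up while it is still open, lower it well down over the upright fin on top of the carton so that the whole length of the fin lies between the clip's hinge and its catch, then squeeze the two arms together until the catch snaps and let go. The carton stays standing where it is, gripped by the shut clip, and the other things on the counter are left alone.

Things in the scene. Friction and masses are not known exactly. Their poses are not given: they have to be found in the camera images.
- carton: Half-litre gable-top drink carton, white board with plain brown bands low down, 70 x 70 x 155 mm, 0.4 to 0.8 kg, standing loose. Walls upright to 103 mm; then two roof panels slope up to a ridge at 133 mm, from which a flat upright fin stands to 155 mm. Origin: centre of the underside; z up; x along the fin, roof panels facing -y and +y.
- carton_fin (a point): Centre of the carton's fin, 144 mm above its underside; axes as the carton's. The fin is 68 mm long (x), 4 mm thick (y) and reaches from 11 mm below this point (ridge) to 11 mm above (free top edge). The clip may face either way along it.
- clip: Black snap clip lying flat, hinge pin upright: two straight arms 20 mm tall, V held open by a spring, 112 mm long, 80 g, grey strips inside. Origin: on the hinge axis (barrel radius 7 mm) at the underside; z up. x runs along the first arm, on the midline of the shut clip; the second arm swings off to +y. Used as it lies: the fin enters the V from below, underside down to the roof at 133 mm.
- clip_mid (a point): Point fixed to the first arm: on the midline of the shut clip, 54.5 mm along x from the hinge, 10 mm above the underside. Shut on the fin, it lies at the fin's middle. The strips, 18 to 91 mm from the hinge (the second arm's gives way 2 mm), press on the fin from both sides; the catch begins 103 mm from the hinge.
- clip_rest_a (a point): Middle of the flat ribbed finger rest (30 x 18 mm) outside the first arm: 54.5 mm along x from the hinge, 13 mm to -y of the midline, 10 mm above the underside. Grip here and at clip_rest_b, one finger outside each arm, closing square to the line that halves the V.
- clip_rest_b (a point): Middle of the same rest outside the second, hinged arm. The rests are about 52 mm apart with the clip open, 26 to 27 mm with it shut. While carrying, hold them only 5 to 8 mm closer than when open, which grips it firmly enough: a snapped clip cannot be reopened.
- clip_jaw (a joint): Angle between the arms, rad: 0.5 open (rest, sprung), 0 fully squeezed. At the rests it takes 2.5 N to start closing, 6 N near shut, then 12 to 20 N as the hooked springy tongue on the second arm's end rides (from 0.07) over a nose on the first arm and snaps behind it near 0.01. Released, a snapped clip stays at about 0.016; an unsnapped one springs open.
- mug: White mug, 78 x 114 x 93 mm, to be left alone. Origin: near the middle of its underside.
- tin: Low food tin, 86 mm across, 40 mm tall, by the back wall, to be left alone. Origin: centre of the underside.
- jar_a: Spice jar, 45 mm across, 100 mm tall, by the back wall, to be left alone. Origin: centre of the underside.
- jar_b: Spice jar, 45 mm across, 108 mm tall, by the back wall, to be left alone. Origin: centre of the underside.
- jar_c: Spice jar, 46 mm across, 98 mm tall, by the back wall, to be left alone. Origin: centre of the underside.
- timer: Round wind-up kitchen timer, 67 mm across, 56 mm tall, by the back wall, to be left alone. Origin: centre of the underside.
- garlic: Bulb of garlic, about 60 mm, on the chopping board at the right, to be left alone. Origin: near the middle of its underside.
- lemon: Lemon, 78 x 55 x 56 mm, on the chopping board at the right, to be left alone. Origin: near the middle of its underside.
There are look-alikes about, which are no part of the job. What is shaped like the carton but turquoise is not meant.

How it is judged (in metres and radians):
On the way, in this order (a step that is already met when the one before it is completed fails the run):
1. the clip, still open, stands over the fin (value of joint clip_jaw above 0.15 rad and x of clip_mid in the frame of carton_fin between -0.016 and 0.016 m and y of clip_mid in the frame of carton_fin between -0.022 and 0.022 m and z of clip_mid in the frame of carton_fin between -0.015 and 0.008 m), for 0.1 s.
2. the clip is squeezed shut on the fin until the catch snaps (value of joint clip_jaw below 0.024 rad and x of clip_mid in the frame of carton_fin between -0.013 and 0.013 m and y of clip_mid in the frame of carton_fin between -0.005 and 0.005 m and z of clip_mid in the frame of carton_fin between -0.012 and 0.007 m), for 0.1 s.
At the end, for the whole second after the job is handed in: Released, the clip stays snapped (clip_jaw under 0.024), clip_mid within 13 mm of the fin's centre along the fin, 5 mm across, 12 mm below to 7 mm above, level within 0.12 rad; the carton stands upright (0.06 rad) on the counter within 40 mm of its start; both at rest (all of step 2 and angle between the z axis of clip and the z axis of carton, either way round below 0.12 rad and angle between carton's own z axis and vertical below 0.06 rad and distance of carton from where it was at the start of the episode below 0.04 m and linear speed of each of clip, carton below 0.02 m/s and height (world z) of carton below 0.005 m); the robot touches nothing.
It fails at once if the carton is tipped by more than 0.35 rad (angle between carton's own z axis and vertical above 0.35 rad).
It fails at once if a spice jar is shoved by more than 30 mm or knocked over (distance of any of jar_a, jar_b, jar_c from where it was at the start of the episode above 0.03 m or angle between any of jar_a, jar_b, jar_c's own z axis and vertical above 0.5 rad).
It fails at once if the mug, the tin or the timer is shoved by more than 30 mm or knocked over (distance of any of mug, tin, timer from where it was at the start of the episode above 0.03 m or angle between any of mug, tin, timer's own z axis and vertical above 0.5 rad).
It fails at once if the garlic or the lemon is shoved by more than 30 mm (distance of any of garlic, lemon from where it was at the start of the episode above 0.03 m).
It also fails if it takes over 35 s, if anything falls off the work surface, if the arm or the gripper's body presses on something with over 40 N, if the wrist force passes 120 N, or if a joint passes its speed limit or range.

## Working session

There is one attempt and no reset: what is moved stays moved. The work goes in short steps, Python scripts to look and compute and a tool call to move; the robot and the scene stay as the last step left them, time stands still between calls to the robot, and variables do not carry over. Pictures are saved under pics/ and viewed, and the job is handed in when it is done.

Besides the shell and the picture viewer there is one more tool, called after ">>>" as name(argument=value, ...) on one line, values as JSON. move_arm: Moves the arm, as the interface text tells. Its arguments: {"type":"object","properties":{"increments":{"type":"array","items":{"type":"number"}}},"required":["increments"]}

```bash
mkdir -p pics; cat > h.py <<'E'
import numpy as np, cv2
from station import r
def cap(n,f):
    im=r.capture(n); cv2.imwrite('pics/'+f,im[:,:,::-1]); return im
E
python3 - <<'E'
from h import *
s=r.sense(); print(s)
for n in ['scene','top','wrist']:
    cap(n,n+'0.png'); print(n,r.calibration(n))
E
```

```text
{'time_s': 0.0, 'joints': array([ 8.55205377e+01,  2.20928097e+01,  3.77032981e-01, -3.01114352e-02,
       -6.84103991e+01, -1.48149049e+01]), 'joint_velocities': array([ 0.00676684, -0.00213413, -0.03217642, -0.0978707 , -0.09213105,
        0.05211434]), 'effort': array([-6.13410907e-05, -3.90662706e+01,  1.87410951e+01,  4.21991006e+00,
        1.10538592e-02, -1.90944297e-04]), 'tcp_pos': array([0.2063118 , 0.58932708, 0.22941634]), 'ee_rot': array([[-6.59171167e-04, -3.30603879e-01, -9.43769379e-01],
       [-2.15724259e-03, -9.43766918e-01,  3.30604524e-01],
       [-9.99997456e-01,  2.25386447e-03, -9.10888276e-05]]), 'wrist_force': array([ 0.23513986,  0.79941661, -1.29658186]), 'moment': array([ 0.02313849,  0.03826409, -0.04690867]), 'gripper_width': 0.9981907714591457}
scene {'fx': 565.8950075043708, 'fy': 565.8950075043708, 'cx': 309.7939332291419, 'cy': 241.77754425340137, 'D': array([-0.14447781,  0.        ,  0.        ,  0.        ,  0.        ]), 'rvec': array([ 0.93776151, -2.51815707,  0.99545658]), 'tvec': array([0.38550791, 0.31499109, 1.4190782 ])}
top {'fx': 583.5734369138372, 'fy': 583.5734369138372, 'cx': 323.47063523327637, 'cy': 240.7933061153466, 'D': array([-0.05837473,  0.        ,  0.        ,  0.        ,  0.        ]), 'rvec': array([ 1.54035644, -2.47903126,  0.43460937]), 'tvec': array([0.21584366, 0.47264209, 1.42149655])}
wrist {'fx': 388.0540389409271, 'fy': 388.0540389409271, 'cx': 324.23302052148966, 'cy': 239.71146211609383, 'D': array([-0.02165468,  0.        ,  0.        ,  0.        ,  0.        ]), 'tool_from_camera': array([[ 4.86637003e-04, -3.02407882e-01,  9.53178491e-01,
        -1.53662163e-01],
       [ 9.99999778e-01, -2.86324242e-04, -6.01381177e-04,
        -1.29447874e-03],
       [ 4.54780517e-04,  9.53178572e-01,  3.02407676e-01,
        -8.44063006e-02],
       [ 0.00000000e+00,  0.00000000e+00,  0.00000000e+00,
         1.00000000e+00]])}
```

View pics/scene0.png

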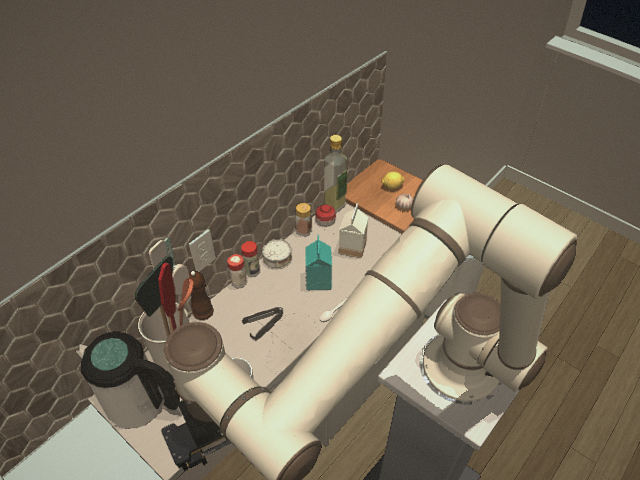

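View pics/top0.png

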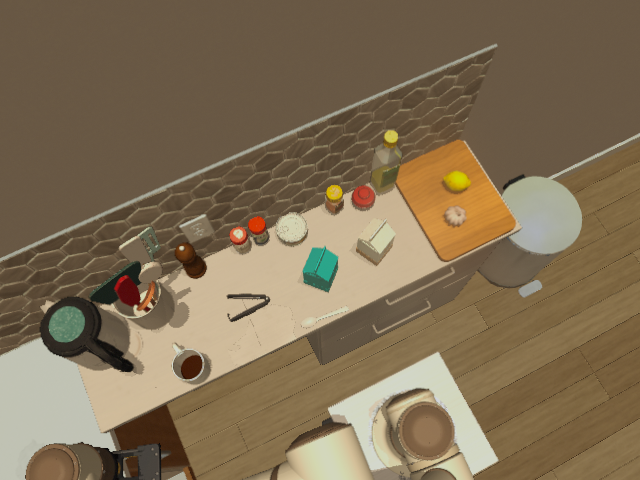

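View pics/wrist0.png

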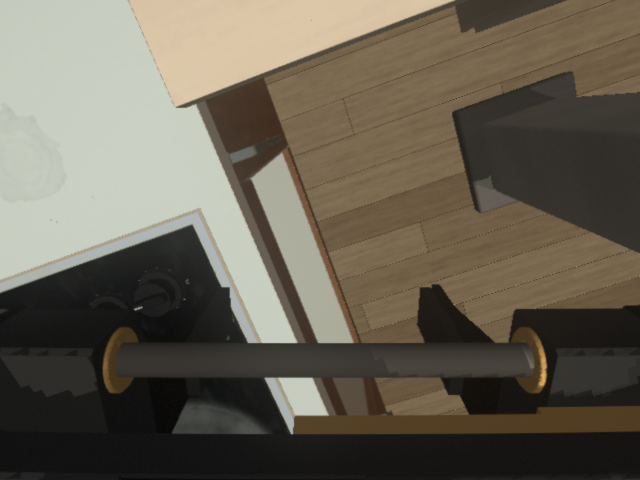

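The top view shows the clip at about (248,305). There are two carton shapes: turquoise at (321,268), the look-alike, and white with brown bands at (376,241), which is the one described. I'll check both in an enlarged crop.

```bash
python3 - <<'E'
import cv2
im=cv2.imread('pics/top0.png')
a=cv2.resize(im[280:330,215:282],None,fx=9,fy=9,interpolation=cv2.INTER_CUBIC)[:450,:]
b=cv2.resize(im[210:290,340:410],None,fx=5.6,fy=5.6,interpolation=cv2.INTER_CUBIC)
import numpy as np
o=np.zeros((450,603+200,3),'uint8')
cv2.imwrite('pics/cl.png',a);cv2.imwrite('pics/ca.png',b)
im=cv2.imread('pics/scene0.png')
cv2.imwrite('pics/cs.png',cv2.resize(im[200:350,230:380],None,fx=4,fy=4,interpolation=cv2.INTER_CUBIC))
E
```

```text
(no output)
```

View pics/cl.png

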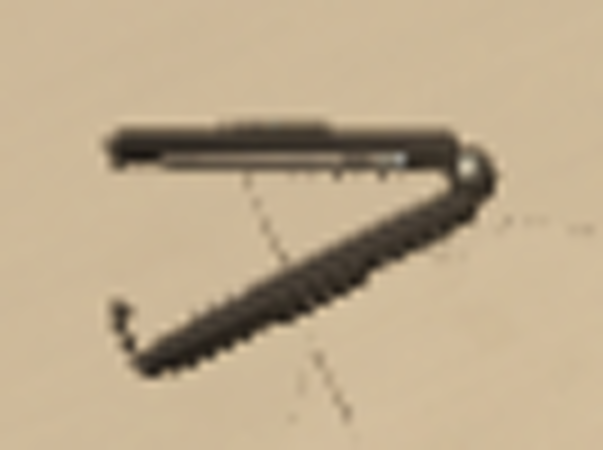

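View pics/ca.png

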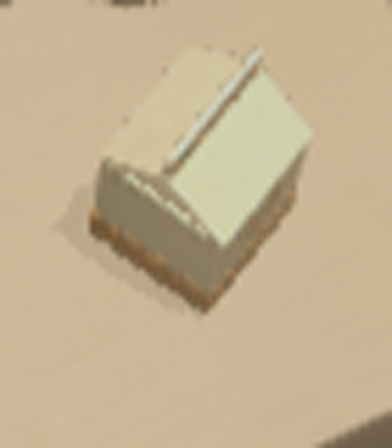

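View pics/cs.png

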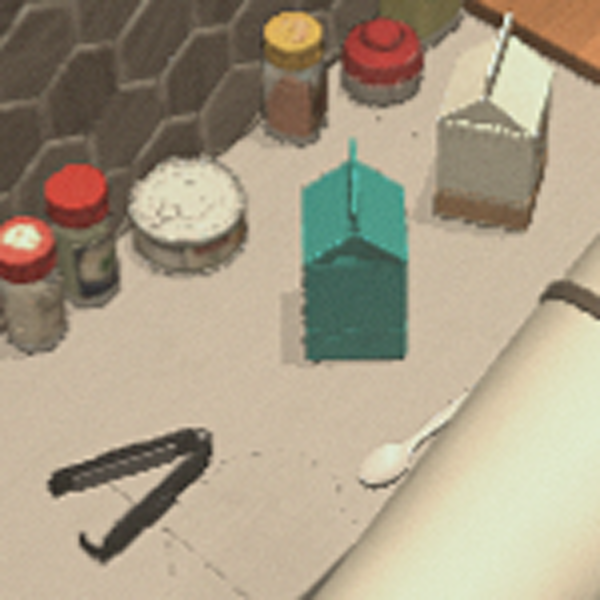

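```bash
cat >> h.py <<'E'
def ray(n,px):
    c=r.calibration(n); K=np.array([[c['fx'],0,c['cx']],[0,c['fy'],c['cy']],[0,0,1.]])
    u=cv2.undistortPoints(np.array(px,float).reshape(-1,1,2),K,c['D']).reshape(-1,2)
    d=np.c_[u,np.ones(len(u))]
    if n=='wrist':
        s=r.sense(); T=c['tool_from_camera']
        R=s['ee_rot']@T[:3,:3]; o=s['ee_rot']@T[:3,3]+s['tcp_pos']
    else:
        R=cv2.Rodrigues(c['rvec'])[0].T; o=-R@c['tvec']
    return o,d@R.T
def plane(n,px,z):
    o,d=ray(n,px); return o+d*((z-o[2])/d[:,2])[:,None]
def tri(p1,n1,p2,n2):
    o1,d1=ray(n1,[p1]);o2,d2=ray(n2,[p2]);d1=d1[0];d2=d2[0]
    t=np.linalg.lstsq(np.c_[d1,-d2],o2-o1,rcond=None)[0]
    a=o1+t[0]*d1;b=o2+t[1]*d2;return (a+b)/2,np.linalg.norm(a-b)
E
python3 - <<'E'
from h import *
np.set_printoptions(precision=4,suppress=True)
f=plane('top',[(370,239.5),(385.9,219.8)],.155);print('fin',f,np.linalg.norm(f[1]-f[0]),np.degrees(np.arctan2(*(f[1]-f[0])[1::-1])),f.mean(0))
# scene crop
print(tri((370,239.5),'top',(230+489/4,200+97/4),'scene'),tri((385.9,219.8),'top',(230+508/4,200+14/4),'scene'))
c=lambda x,y:(215+x/9,280+y/9)
P=plane('top',[c(468,168),c(115,150),c(145,365),c(455,150),c(275,125)],.02);print(P)
for v in (P[1]-P[0],P[2]-P[0]): print(np.linalg.norm(v),np.degrees(np.arctan2(v[1],v[0])))
print(plane('top',[(321,268),(376,241),(190,365),(325,317)],0), plane('top',[(292,228),(239,236),(258,226),(334,195)],.05))
E
```

```text
fin [[ 0.4483 -0.1087  0.155 ]
 [ 0.477  -0.1684  0.155 ]] 0.06626783519470972 -64.40688219997791 [ 0.4626 -0.1386  0.155 ]
(array([ 0.4548, -0.1161,  0.1268]), np.float64(0.004109269055774678)) (array([ 0.477 , -0.1681,  0.1558]), np.float64(0.0005961397170501121))
[[0.462  0.1772 0.02  ]
 [0.5123 0.2672 0.02  ]
 [0.45   0.2844 0.02  ]
 [0.4686 0.1783 0.02  ]
 [0.4986 0.2223 0.02  ]]
0.10313791595862792 60.77541030222081
0.10787637356850961 96.35631482407241
[[ 0.4805  0.0114  0.    ]
 [ 0.4831 -0.1575  0.    ]
 [ 0.3957  0.4259  0.    ]
 [ 0.3554  0.0611  0.    ]] [[ 0.6008  0.0379  0.05  ]
 [ 0.6428  0.174   0.05  ]
 [ 0.6464  0.117   0.05  ]
 [ 0.6373 -0.1056  0.05  ]]
```

```bash
cat >> h.py <<'E'
np.set_printoptions(precision=4,suppress=True)
from scipy.spatial.transform import Rotation as Ro
def goal(p,yaw):
    # tool down, tool y at yaw (deg)
    a=np.radians(yaw);x=np.array([0,0,-1.]);y=np.array([np.cos(a),np.sin(a),0]);Rg=np.c_[x,y,np.cross(x,y)]
    s=r.sense();R=s['ee_rot']
    print('turn',Ro.from_matrix(R.T@Rg).as_rotvec(degrees=True),'shift',R.T@(np.array(p)-s['tcp_pos']))
E
python3 - <<'E'
from h import *
print(plane('top',[(70,325),(125,290),(188,250)],.22),plane('top',[(390,137)],.25))
goal((.474,.230,.20),167)
E
```

```text
[[0.5467 0.6055 0.22  ]
 [0.5684 0.4646 0.22  ]
 [0.5942 0.2984 0.22  ]] [[ 0.6346 -0.255   0.25  ]]
turn [83.6995 -0.0772 -0.0724] shift [ 0.0302  0.2508 -0.3714]
```

>>> move_arm(increments=[84,0,0,0.02,0.251,-0.371,0.087,84,0,0,0.02,0.251,-0.371,0.087,84,0,0,0.02,0.251,-0.371,0.087,84,0,0,0.02,0.251,-0.371,0.087,84,0,0,0.02,0.251,-0.371,0.087,84,0,0,0.02,0.251,-0.371,0.087,84,0,0,0.02,0.251,-0.371,0.087,84,0,0,0.02,0.251,-0.371,0.087,84,0,0,0.02,0.251,-0.371,0.087,84,0,0,0.02,0.251,-0.371,0.087,84,0,0,0.02,0.251,-0.371,0.087,84,0,0,0.02,0.251,-0.371,0.087])

```text
time_s: 1.15
tcp_pos: [0.4756, 0.2261, 0.2099]
ee_rot: [[-0.001, -0.97, 0.241], [-0.002, 0.241, 0.97], [-1.0, 0.001, -0.002]]
wrist_force: [-0.1, 1.4, -0.9]
gripper_width: 1.002
```

```bash
python3 - <<'E'
from h import *
s=r.sense();print(s['time_s'],s['tcp_pos'],s['ee_rot'],s['joints'],s['joint_velocities'])
cap('wrist','w1.png')
cap('top','t1.png')
E
```

```text
1.15 [0.4756 0.2261 0.2099] [[-0.0011 -0.9704  0.2414]
 [-0.0017  0.2414  0.9704]
 [-1.      0.0007 -0.0019]] [ 43.1124  13.4896 -15.0739   0.03   -61.5478 -57.0934] [  4.0755  -0.4555  -0.0865  -1.0767   0.3662 -63.7337]
```

View pics/w1.png

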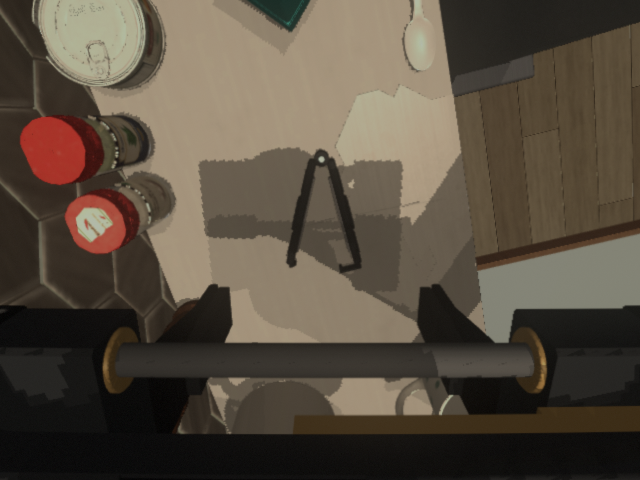

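The wrist view shows the clip with its hinge at (321,159), first arm tip at (292,264) and hooked second arm tip at (357,266). The arm was still settling, so I'll take the picture again and measure by mask.

```bash
python3 - <<'E'
from h import *
s=r.sense();print(s['tcp_pos'],s['ee_rot'][:,1],s['joint_velocities'])
im=cap('wrist','w2.png')
c=im[140:290,270:390]
cv2.imwrite('pics/w2c.png',cv2.resize(c,None,fx=4,fy=4,interpolation=cv2.INTER_CUBIC)[:,:,::-1])
cv2.imwrite('pics/w2m.png',cv2.resize(((c.max(2)<45)*255).astype('uint8'),None,fx=4,fy=4,interpolation=0))
E
```

```text
[0.4742 0.2289 0.2101] [-0.9725  0.2327  0.0007] [ 2.5525 -0.3842  0.1574  0.0455  0.0353  4.5264]
```

View pics/w2c.png

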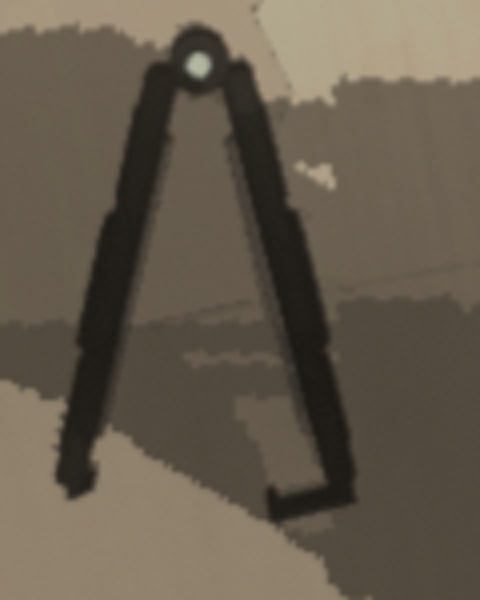

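View pics/w2m.png

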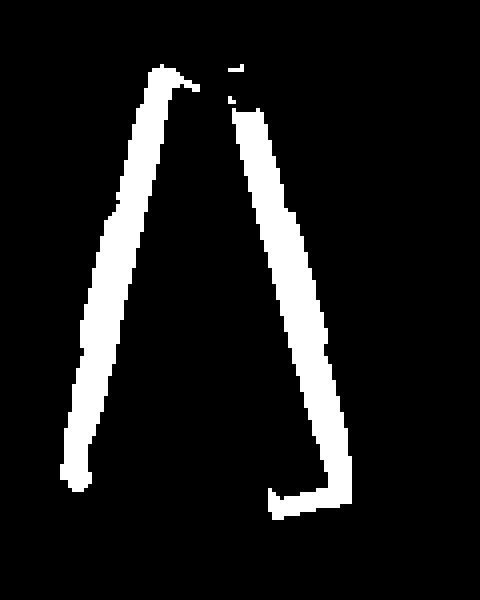

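```bash
python3 - <<'E'
from h import *
q=lambda x,y:(270+x/4-.4,140+y/4-.4)
P=plane('wrist',[q(198,65),q(107,212),q(82,348),q(295,210),q(328,348)],.0195);print(P)
h=P[0];A=(P[1]+P[2])/2;B=(P[3]+P[4])/2
ang=lambda v:np.degrees(np.arctan2(v[1],v[0]))
da,db=ang(P[2]-P[1]),ang(P[4]-P[3]);print('dirs',da,db,'bis',(da+db)/2,'via mid',ang((A+B)/2-h),'sep',np.linalg.norm(A-B),'AB',ang(B-A),'hinge-A',np.linalg.norm(A-h),np.linalg.norm(B-h))
print('mid',(A+B)/2)
b=np.radians((da+db)/2); print('tgt', h[:2]+.0545*np.cos(.25)*np.array([np.cos(b),np.sin(b)]))
m=(A+B)/2
goal((m[0],m[1],.011),(da+db)/2+90)
E
```

```text
[[0.4677 0.1802 0.0195]
 [0.4951 0.207  0.0195]
 [0.5086 0.2363 0.0195]
 [0.454  0.2162 0.0195]
 [0.4535 0.2494 0.0195]]
dirs 65.23222524600101 90.84956630119007 bis 78.04089577359554 via mid 77.86453072378389 sep 0.04941600730108817 AB 166.9894155248065 hinge-A 0.05377339463288915 0.05444486317690087
mid [0.4778 0.2272 0.0195]
tgt [0.4786 0.2318]
turn [-1.2823 -0.0191 -0.0248] shift [ 0.1993 -0.0045 -0.0015]
```

>>> move_arm(increments=[-1.3,0,0,0.1,-0.0045,-0.001,0.087,-1.3,0,0,0.17,-0.0045,-0.001,0.08,-1.3,0,0,0.17,-0.0045,-0.001,0.08,-1.3,0,0,0.17,-0.0045,-0.001,0.08,-1.3,0,0,0.17,-0.0045,-0.001,0.08,-1.3,0,0,0.17,-0.0045,-0.001,0.08,-1.3,0,0,0.17,-0.0045,-0.001,0.08])

```text
time_s: 1.88
tcp_pos: [0.4788, 0.2299, 0.0422]
ee_rot: [[0.002, -0.979, 0.205], [0.001, 0.205, 0.979], [-1.0, -0.002, 0.002]]
wrist_force: [0.6, 0.7, 0.5]
gripper_width: 0.922
```

```bash
python3 - <<'E'
from h import *
s=r.sense();print(s['tcp_pos'],s['ee_rot'][:,1],s['gripper_width'],s['joints'])
cap('wrist','w3.png')
E
```

```text
[0.4788 0.2299 0.0422] [-0.9788  0.2047 -0.0021] 0.9224842741764451 [ 43.1833  25.4706 -26.0131   0.0666 -38.3699 -55.0496]
```

View pics/w3.png

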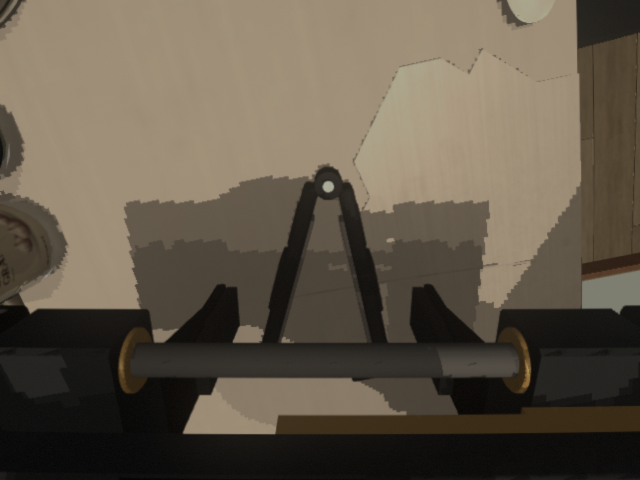

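```bash
python3 - <<'E'
from h import *
im=cv2.imread('pics/w3.png')[160:340,220:440]
cv2.imwrite('pics/w3c.png',cv2.resize(im,None,fx=3.5,fy=3.3,interpolation=cv2.INTER_CUBIC))
h=plane('wrist',[(328,187)],.02)[0];b=np.radians(78)
print(h,h[:2]+.0496*np.array([np.cos(b),np.sin(b)]))
s=r.sense();print(s['tcp_pos'],s['ee_rot'].T@(h-s['tcp_pos']))
goal((.478,.2285,.012),168)
E
```

```text
[0.4681 0.18   0.02  ] [0.4785 0.2285]
[0.4794 0.2303 0.0432] [ 0.023   0.0007 -0.0516]
turn [0.1519 0.2163 0.197 ] shift [ 0.0311  0.0011 -0.0021]
```

View pics/w3c.png

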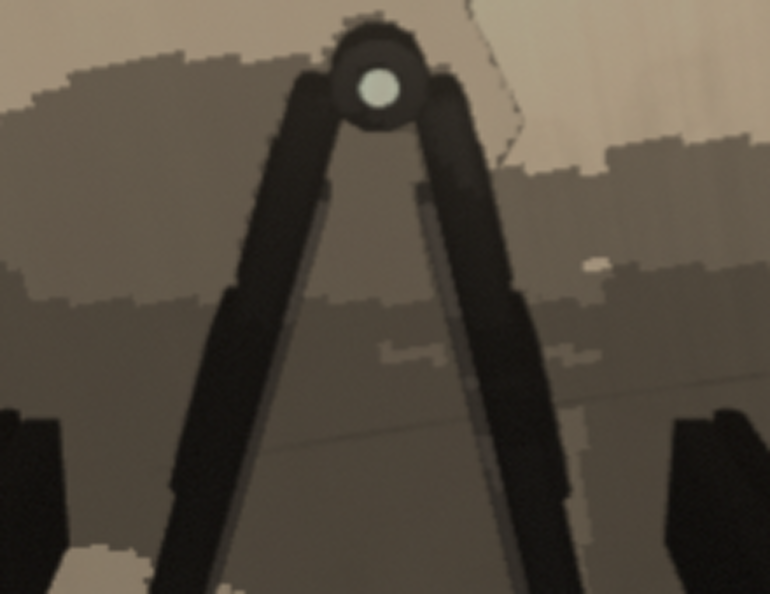

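The clip is centred between the fingers, with the hinge at (328,187). Next I go down and close to 45 mm.

>>> move_arm(increments=[0,0,0,0.031,0,-0.002,0.08,0,0,0,0.031,0,-0.002,0.08,0,0,0,0.031,0,-0.002,0.07,0,0,0,0.031,0,-0.002,0.06,0,0,0,0.031,0,-0.002,0.054,0,0,0,0.031,0,-0.002,0.05,0,0,0,0.031,0,-0.002,0.047,0,0,0,0.031,0,-0.002,0.045,0,0,0,0.031,0,-0.002,0.045,0,0,0,0.031,0,-0.002,0.045,0,0,0,0.031,0,-0.002,0.045,0,0,0,0.031,0,-0.002,0.045])

```text
time_s: 2.93
tcp_pos: [0.4786, 0.2274, 0.0108]
ee_rot: [[0.003, -0.978, 0.207], [0.002, 0.207, 0.978], [-1.0, -0.002, 0.002]]
wrist_force: [-0.6, 0.7, 6.6]
gripper_width: 0.517
```

```bash
python3 - <<'E'
from h import *
s=r.sense();print(s['tcp_pos'],s['ee_rot'][:,1],s['gripper_width']*.087,s['wrist_force'])
im=cap('wrist','w4.png')
E
```

```text
[0.4786 0.2274 0.0108] [-0.9783  0.207  -0.0022] 0.04501992971434468 [-0.5704  0.7209  6.6304]
```

View pics/w4.png

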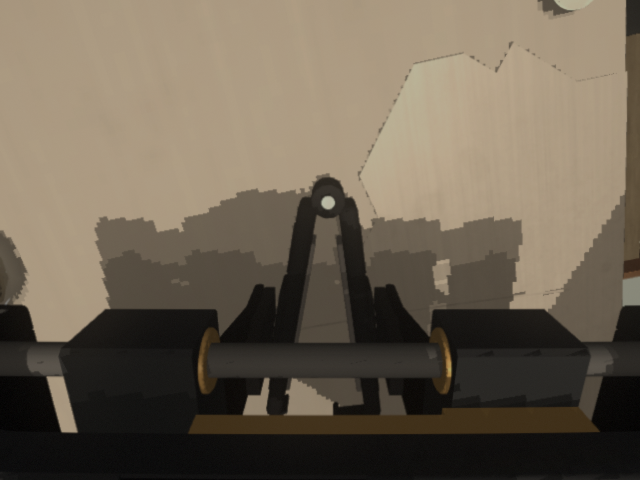

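>>> move_arm(increments=[0,0,0,-0.01,0,0,0.045,0,0,0,-0.03,0,0,0.045,0,0,0,-0.06,0,0,0.045,0,0,0,-0.09,0,0,0.045,0,0,0,-0.12,0,0,0.045,0,0,0,-0.15,0,0,0.045,0,0,0,-0.18,0,0,0.045,0,0,0,-0.21,0,0,0.045,0,0,0,-0.22,0,0,0.045,0,0,0,-0.22,0,0,0.045,0,0,0,-0.22,0,0,0.045])

```text
time_s: 3.9
tcp_pos: [0.4766, 0.226, 0.2288]
ee_rot: [[-0.002, -0.978, 0.208], [0.0, 0.208, 0.978], [-1.0, 0.002, -0.0]]
wrist_force: [-0.2, 0.4, -1.5]
gripper_width: 0.519
```

```bash
python3 - <<'E'
from h import *
s=r.sense();print(s['tcp_pos'],s['ee_rot'][:,1],s['gripper_width']*.087,s['wrist_force'],s['joints'])
im=cap('wrist','w5.png')
goal((.463,-.139,.232),205.6)
E
```

```text
[0.4766 0.226  0.2288] [-0.978   0.2085  0.0015] 0.045150532461021346 [-0.1928  0.3962 -1.5396] [ 42.9685  12.66   -13.2495  -0.0686 -64.1545 -54.9717]
turn [-37.6312  -0.0724  -0.2086] shift [-0.0036 -0.0631 -0.3594]
```

View pics/w5.png

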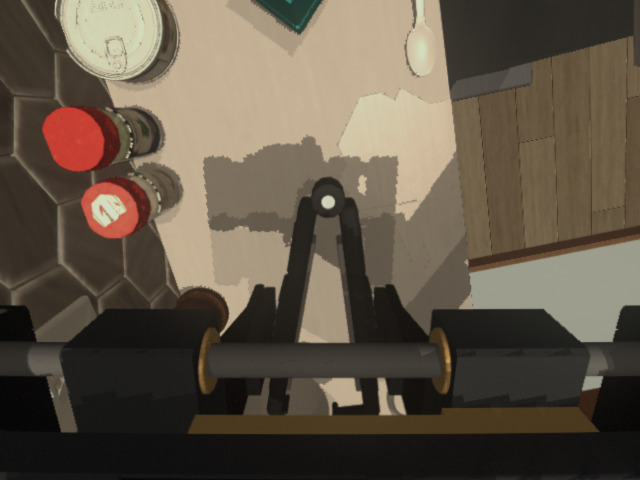

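```bash
python3 - <<'E'
from h import *
goal((.42,-.049,.232),205.6)
E
```

```text
turn [-37.6312  -0.0724  -0.2086] shift [-0.0036 -0.0023 -0.2804]
```

>>> move_arm(increments=[-4,0,0,-0.003,-0.002,-0.02,0.045,-9,0,0,-0.003,-0.002,-0.05,0.045,-14,0,0,-0.003,-0.002,-0.085,0.045,-19,0,0,-0.003,-0.002,-0.12,0.045,-24,0,0,-0.003,-0.002,-0.16,0.045,-29,0,0,-0.003,-0.002,-0.2,0.045,-33,0,0,-0.003,-0.002,-0.235,0.045,-36,0,0,-0.003,-0.002,-0.265,0.045,-37.6,0,0,-0.003,-0.002,-0.28,0.045,-37.6,0,0,-0.003,-0.002,-0.28,0.045,-37.6,0,0,-0.003,-0.002,-0.28,0.045,-37.6,0,0,-0.003,-0.002,-0.28,0.045])

```text
time_s: 4.95
tcp_pos: [0.4208, -0.0477, 0.2313]
ee_rot: [[-0.003, -0.902, -0.432], [-0.0, -0.432, 0.902], [-1.0, 0.003, 0.001]]
wrist_force: [0.3, 0.9, -0.5]
gripper_width: 0.525
```

```bash
python3 - <<'E'
from h import *
s=r.sense();print(s['tcp_pos'],s['ee_rot'],s['gripper_width']*.087,s['wrist_force'],s['joints'],s['joint_velocities'])
im=cap('wrist','w6.png')
E
```

```text
[ 0.4208 -0.0477  0.2313] [[-0.0026 -0.902  -0.4317]
 [-0.0004 -0.4317  0.902 ]
 [-1.      0.0025  0.0008]] 0.04569045828371266 [ 0.2971  0.8828 -0.4529] [ 15.6926   1.9476 -25.6402  -0.0217 -62.5626   9.8916] [ 0.9836 -0.2329  0.7873  0.0322 -0.1321  0.2593]
```

View pics/w6.png

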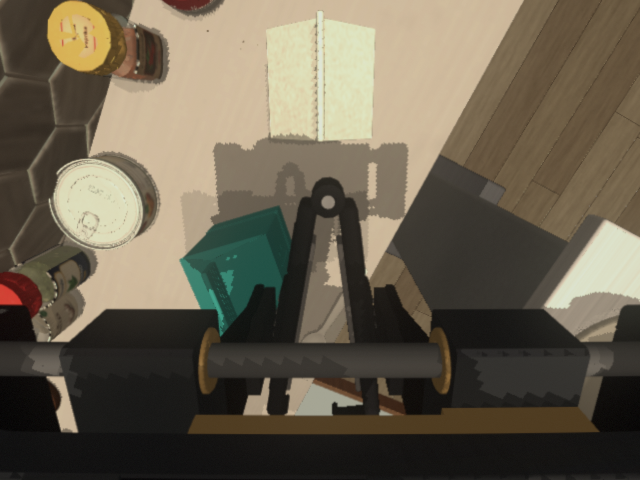

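The fin shows as a pale strip from (320,12) to (321,141), nearly in line with the held clip (hinge at (328,202)). I'll measure it more finely.

```bash
python3 - <<'E'
from h import *
im=cv2.imread('pics/w6.png')
cv2.imwrite('pics/w6c.png',cv2.resize(im[0:150,255:385],None,fx=4,fy=4,interpolation=cv2.INTER_CUBIC))
cv2.imwrite('pics/w6d.png',cv2.resize(im[170:420,230:430],None,fx=2.4,fy=2.4,interpolation=cv2.INTER_CUBIC))
E
```

```text
(no output)
```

View pics/w6c.png

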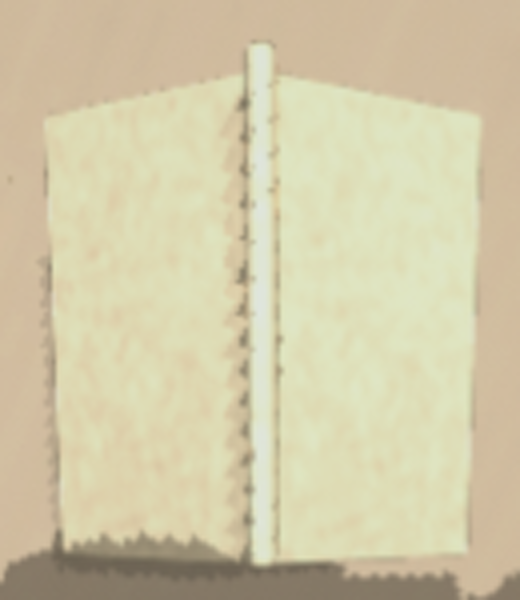

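View pics/w6d.png

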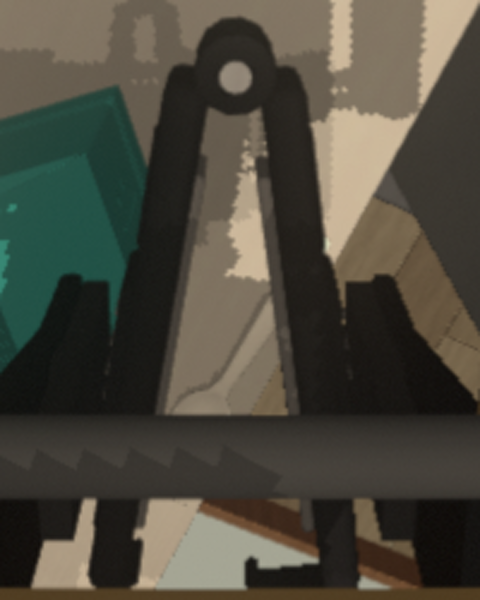

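```bash
python3 - <<'E'
from h import *
s=r.sense();z=s['tcp_pos'][2]+.009;R=s['ee_rot'];t=s['tcp_pos']
f=plane('wrist',[(320-.4,10.4),(320.2-.4,140.4-.2)],.155);print('fin',f,f.mean(0),np.linalg.norm(f[1]-f[0]))
ft=(f-t)@R;print('fin tool',ft, 'ang',np.degrees(np.arctan2(ft[1,1]-ft[0,1],ft[1,2]-ft[0,2])))
q=lambda x,y:(230+x/2.4-.3,170+y/2.4-.3)
P=plane('wrist',[q(235,77),q(232.5,160),q(229,300),q(109,290),q(347,290),q(207,160),q(258,160),q(183,300),q(275,300)],z)
pt=(P-t)@R;print(pt)
E
```

```text
fin [[ 0.4838 -0.1692  0.155 ]
 [ 0.455  -0.109   0.155 ]] [ 0.4694 -0.1391  0.155 ] 0.06673481895052057
fin tool [[ 0.0765 -0.004  -0.137 ]
 [ 0.0766 -0.0041 -0.0703]] ang -0.1217051831734948
[[-0.009  -0.0003 -0.0524]
 [-0.009  -0.0006 -0.0387]
 [-0.009  -0.0012 -0.0137]
 [-0.0091 -0.0216 -0.0156]
 [-0.009   0.0189 -0.0155]
 [-0.009  -0.0048 -0.0387]
 [-0.009   0.0035 -0.0387]
 [-0.009  -0.0091 -0.0137]
 [-0.009   0.0066 -0.0137]]
```

>>> move_arm(increments=[-1.2,0,0,0,-0.0027,-0.02,0.045,-1.2,0,0,0,-0.0027,-0.045,0.045,-1.2,0,0,0.005,-0.0027,-0.07,0.045,-1.2,0,0,0.015,-0.0027,-0.09,0.045,-1.2,0,0,0.025,-0.0027,-0.1,0.045,-1.2,0,0,0.035,-0.0027,-0.104,0.045,-1.2,0,0,0.04,-0.0027,-0.104,0.045,-1.2,0,0,0.04,-0.0027,-0.104,0.045,-1.2,0,0,0.04,-0.0027,-0.104,0.045,-1.2,0,0,0.04,-0.0027,-0.104,0.045])

```text
time_s: 5.83
tcp_pos: [0.4687, -0.1398, 0.1931]
ee_rot: [[0.001, -0.892, -0.452], [-0.0, -0.452, 0.892], [-1.0, -0.001, -0.001]]
wrist_force: [0.6, -0.5, 0.2]
gripper_width: 0.518
```

```bash
python3 - <<'E'
from h import *
s=r.sense();print(s['tcp_pos'],s['ee_rot'],s['gripper_width']*.087,s['wrist_force'],s['joints'][5])
im=cap('wrist','w7.png')[:,:,::-1]
cv2.imwrite('pics/w7d.png',cv2.resize(im[170:420,220:420],None,fx=2.4,fy=2.4,interpolation=cv2.INTER_CUBIC))
im=cap('scene','s7.png')[:,:,::-1]
cv2.imwrite('pics/s7c.png',cv2.resize(im[150:300,280:430],None,fx=4,fy=4,interpolation=cv2.INTER_CUBIC))
E
```

```text
[ 0.4687 -0.1398  0.1931] [[ 0.0011 -0.8919 -0.4522]
 [-0.0001 -0.4522  0.8919]
 [-1.     -0.0009 -0.0006]] 0.04506056954605574 [ 0.5747 -0.5382  0.2058] 24.412278095231656
```

View pics/w7d.png

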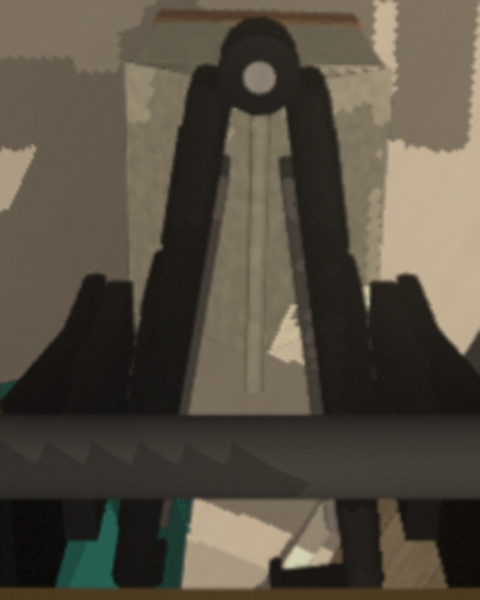

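View pics/s7c.png

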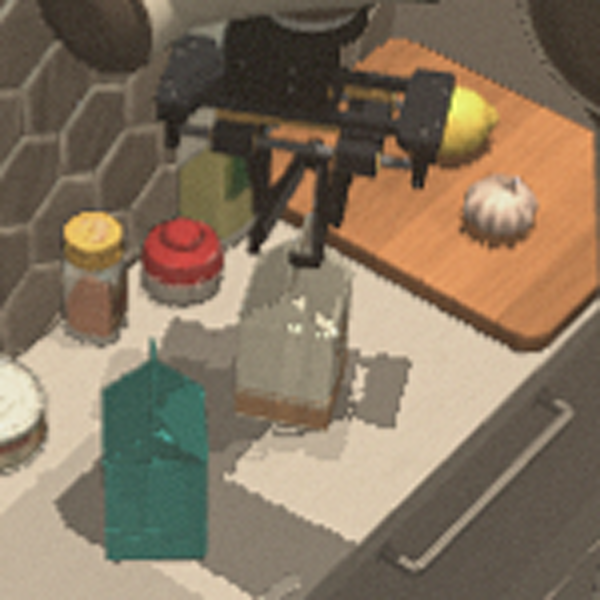

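```bash
python3 - <<'E'
from h import *
s=r.sense();R=s['ee_rot'];t=s['tcp_pos']
q=lambda x,y:(220+x/2.4-.3,170+y/2.4-.3)
f=(plane('wrist',[q(258.5,125),q(254.5,392)],.155)-t)@R;print('fin',f)
P=plane('wrist',[q(259,77),q(229,160),q(280,160),q(192,350),q(309,350),q(132,300),q(370,300)],t[2]+.009)
print((P-t)@R)
E
```

```text
fin [[ 0.0384  0.     -0.0319]
 [ 0.0384 -0.0008  0.0328]]
[[-0.009  -0.0003 -0.0524]
 [-0.009  -0.0051 -0.0387]
 [-0.009   0.0032 -0.0387]
 [-0.009  -0.0118 -0.0041]
 [-0.009   0.0085 -0.0041]
 [-0.009  -0.0219 -0.0137]
 [-0.009   0.0188 -0.0137]]
```

>>> move_arm(increments=[-0.4,0,0,0.002,0.0011,-0.001,0.045,-0.4,0,0,0.007,0.0011,-0.001,0.045,-0.4,0,0,0.014,0.0011,-0.001,0.045,-0.4,0,0,0.021,0.0011,-0.001,0.045,-0.4,0,0,0.028,0.0011,-0.001,0.045,-0.4,0,0,0.035,0.0011,-0.001,0.045,-0.4,0,0,0.04,0.0011,-0.001,0.045,-0.4,0,0,0.044,0.0011,-0.001,0.045,-0.4,0,0,0.044,0.0011,-0.001,0.045,-0.4,0,0,0.044,0.0011,-0.001,0.045])

```text
time_s: 6.77
tcp_pos: [0.4681, -0.142, 0.1484]
ee_rot: [[-0.0, -0.889, -0.457], [-0.0, -0.457, 0.889], [-1.0, 0.0, 0.0]]
wrist_force: [-0.4, -0.0, -0.7]
gripper_width: 0.518
```

```bash
python3 - <<'E'
from h import *
s=r.sense();print(s['tcp_pos'],s['ee_rot'],s['gripper_width']*.087,s['wrist_force'])
im=cap('wrist','w8.png')[:,:,::-1]
cv2.imwrite('pics/w8d.png',cv2.resize(im[170:420,220:420],None,fx=2.4,fy=2.4,interpolation=cv2.INTER_CUBIC))
im=cap('scene','s8.png')[:,:,::-1]
cv2.imwrite('pics/s8c.png',cv2.resize(im[180:270,310:400],None,fx=6,fy=6,interpolation=cv2.INTER_CUBIC))
E
```

```text
[ 0.4681 -0.142   0.1484] [[-0.0004 -0.8893 -0.4572]
 [-0.0002 -0.4572  0.8893]
 [-1.      0.0005  0.    ]] 0.04504554635670187 [-0.3947 -0.0281 -0.722 ]
```

View pics/w8d.png

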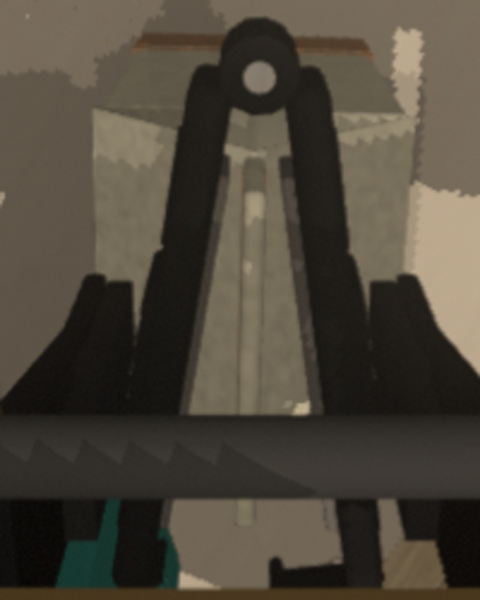

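View pics/s8c.png

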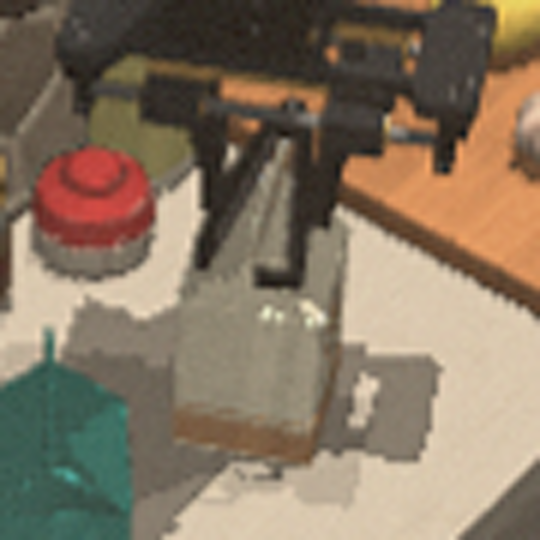

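```bash
python3 - <<'E'
from h import *
s=r.sense();R=s['ee_rot'];t=s['tcp_pos']
q=lambda x,y:(220+x/2.4-.3,170+y/2.4-.3)
f=(plane('wrist',[q(255,158),q(254,200),q(248,400),q(245,526)],.155)-t)@R;print('fin',f)
P=plane('wrist',[q(259,77),q(229,160),q(280,160),q(190,370),q(313,370),q(140,570),q(360,570)],t[2]+.009)
print((P-t)@R)
E
```

```text
fin [[-0.0061 -0.0009 -0.0382]
 [-0.0061 -0.001  -0.0308]
 [-0.0061 -0.0021  0.0075]
 [-0.0062 -0.0027  0.0349]]
[[-0.009  -0.0003 -0.0524]
 [-0.009  -0.0051 -0.0387]
 [-0.009   0.0032 -0.0387]
 [-0.009  -0.0123 -0.0002]
 [-0.009   0.0093 -0.0002]
 [-0.009  -0.0227  0.0427]
 [-0.009   0.0191  0.0427]]
```

The fin runs down the middle of the V, within 0.3 mm of the bisector and at the same angle. I'll lower 3 mm, then squeeze.

>>> move_arm(increments=[0,0,0,0.0015,0,0,0.045,0,0,0,0.003,0,0,0.045,0,0,0,0.003,0,0,0.045,0,0,0,0.003,0,0,0.042,0,0,0,0.003,0,0,0.039,0,0,0,0.003,0,0,0.036,0,0,0,0.003,0,0,0.033,0,0,0,0.003,0,0,0.031,0,0,0,0.003,0,0,0.031])

```text
time_s: 7.62
tcp_pos: [0.4681, -0.1419, 0.1456]
ee_rot: [[0.0, -0.889, -0.457], [-0.0, -0.457, 0.889], [-1.0, -0.0, -0.0]]
wrist_force: [0.3, 0.5, -0.5]
gripper_width: 0.369
```

```bash
python3 - <<'E'
from h import *
s=r.sense();print(s['tcp_pos'],s['gripper_width']*.087,s['wrist_force'])
im=cap('wrist','w9.png')[:,:,::-1]
cv2.imwrite('pics/w9d.png',cv2.resize(im[170:420,220:420],None,fx=2.4,fy=2.4,interpolation=cv2.INTER_CUBIC))
E
```

```text
[ 0.4681 -0.1419  0.1456] 0.03207311256094743 [ 0.3139  0.535  -0.4781]
```

View pics/w9d.png

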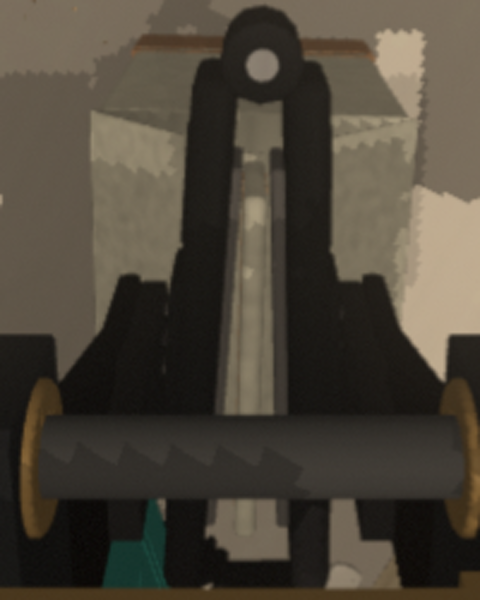

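The picture shows the fin between both strips, with the hinge end clear at about (262,110) in the crop. Squeezing now until the catch snaps.

>>> move_arm(increments=[0,0,0,0,0,0,0.029,0,0,0,0,0,0,0.027,0,0,0,0,0,0,0.025,0,0,0,0,0,0,0.022,0,0,0,0,0,0,0.02,0,0,0,0,0,0,0.018,0,0,0,0,0,0,0.018,0,0,0,0,0,0,0.018,0,0,0,0,0,0,0.018])

```text
time_s: 8.42
tcp_pos: [0.4683, -0.1418, 0.1457]
ee_rot: [[0.001, -0.889, -0.457], [0.0, -0.457, 0.889], [-1.0, -0.001, -0.0]]
wrist_force: [0.7, 1.7, 0.3]
gripper_width: 0.289
```

```bash
python3 - <<'E'
from h import *
s=r.sense();print(s['tcp_pos'],s['gripper_width']*.087,s['wrist_force'])
im=cap('wrist','w10.png')[:,:,::-1]
cv2.imwrite('pics/w10d.png',cv2.resize(im[170:420,220:420],None,fx=2.4,fy=2.4,interpolation=cv2.INTER_CUBIC))
E
```

```text
[ 0.4683 -0.1418  0.1457] 0.02514702271285881 [0.7041 1.7198 0.3292]
```

View pics/w10d.png

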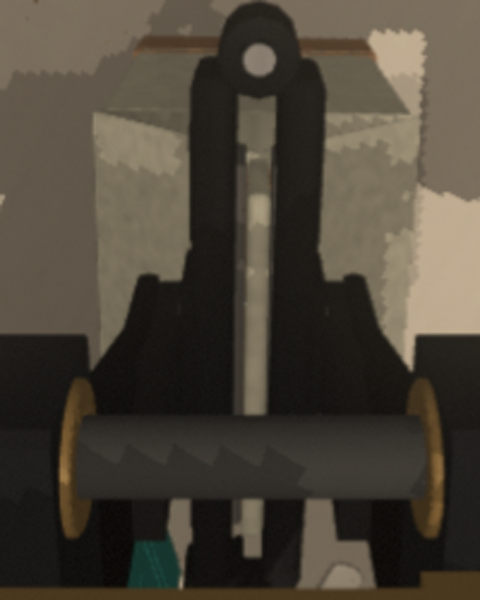

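The opening is 25.1 mm, so the clip is shut. Next I release and go straight up.

>>> move_arm(increments=[0,0,0,0,0,0,0.018,0,0,0,0,0,0,0.018,0,0,0,0,0,0,0.026,0,0,0,0,0,0,0.028,0,0,0,0,0,0,0.032,0,0,0,0,0,0,0.038,0,0,0,0,0,0,0.045,0,0,0,0,0,0,0.055,0,0,0,0,0,0,0.065,0,0,0,0,0,0,0.065,0,0,0,0,0,0,0.065])

```text
time_s: 9.38
tcp_pos: [0.468, -0.1419, 0.1456]
ee_rot: [[-0.0, -0.889, -0.457], [-0.0, -0.457, 0.889], [-1.0, 0.0, -0.0]]
wrist_force: [-0.8, 0.0, 0.1]
gripper_width: 0.705
```

```bash
python3 - <<'E'
from h import *
s=r.sense();print(s['tcp_pos'],s['gripper_width']*.087,s['wrist_force'])
im=cap('wrist','w11.png')[:,:,::-1]
cv2.imwrite('pics/w11d.png',cv2.resize(im[170:420,200:440],None,fx=2.4,fy=2.4,interpolation=cv2.INTER_CUBIC))
E
```

```text
[ 0.468  -0.1419  0.1456] 0.06129665226668829 [-0.7759  0.0022  0.0794]
```

View pics/w11d.png

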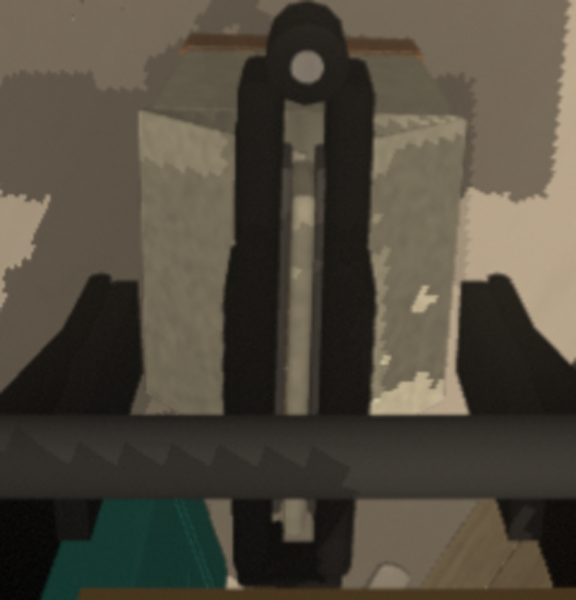

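>>> move_arm(increments=[0,0,0,0,0,0,0.08,0,0,0,-0.01,0,0,0.08,0,0,0,-0.03,0,0,0.08,0,0,0,-0.06,0,0,0.08,0,0,0,-0.09,0,0.01,0.08,0,0,0,-0.1,0,0.04,0.08,0,0,0,-0.1,0,0.07,0.08,0,0,0,-0.1,0,0.1,0.08,0,0,0,-0.1,0,0.1,0.08,0,0,0,-0.1,0,0.1,0.08,0,0,0,-0.1,0,0.1,0.08])

```text
time_s: 10.35
tcp_pos: [0.4225, -0.0529, 0.2457]
ee_rot: [[0.001, -0.889, -0.458], [-0.0, -0.458, 0.889], [-1.0, -0.0, -0.0]]
wrist_force: [-0.1, -0.1, -1.1]
gripper_width: 0.917
```

```bash
python3 - <<'E'
from h import *
s=r.sense();print(s['tcp_pos'],s['gripper_width']*.087,s['wrist_force'],s['joint_velocities'],s['time_s'])
im=cap('wrist','w12.png')[:,:,::-1]
cv2.imwrite('pics/w12c.png',cv2.resize(im[0:200,220:420],None,fx=3,fy=3,interpolation=cv2.INTER_CUBIC))
im=cap('scene','s12.png')[:,:,::-1]
cv2.imwrite('pics/s12c.png',cv2.resize(im[160:280,300:420],None,fx=5,fy=5,interpolation=cv2.INTER_CUBIC))
E
```

```text
[ 0.4225 -0.0529  0.2457] 0.07980705945804412 [-0.0776 -0.0514 -1.1037] [-1.3032  0.9312  0.3749  0.0295 -0.0344 -0.0707] 10.35
```

View pics/w12c.png

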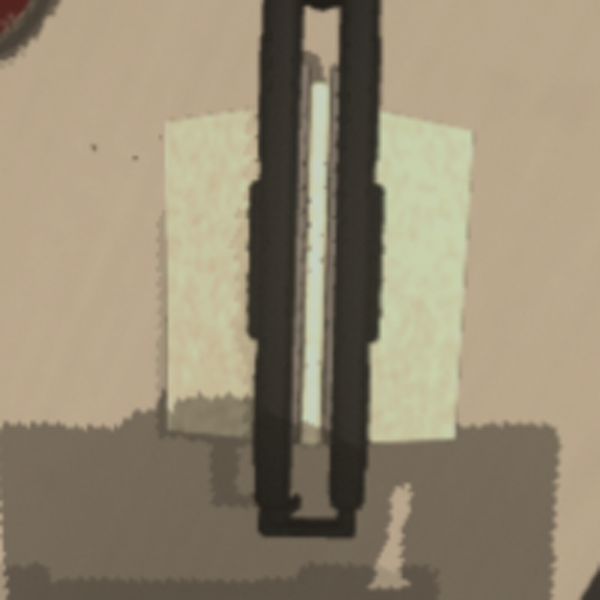

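View pics/s12c.png

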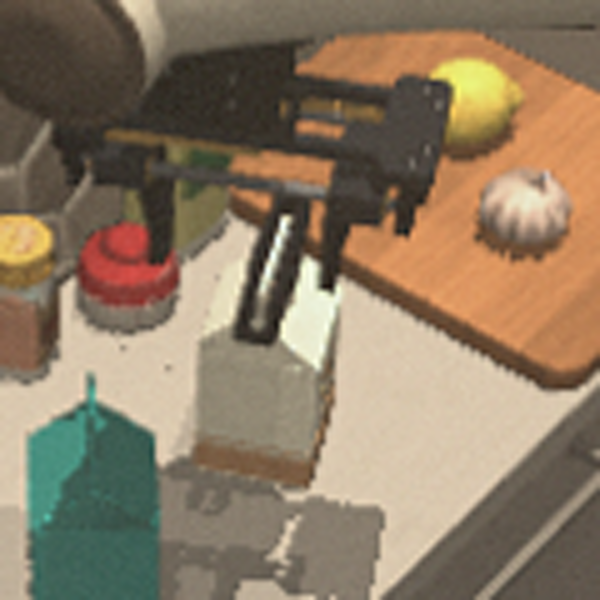

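The wrist view shows the arms parallel with the tongue hooked over the first arm's end (crop 260-355,525). The fin spans rows 82 to 440, centred on the rests (row 261). In the scene view the carton stands upright and the gripper is clear, so I'm handing in.

```bash
python3 - <<'E'
from h import *
print(r.finish_job())
E
```

```text
the job is handed in; nothing more can be done
None
```

I reclosed the white carton with the snap clip and handed the job in about 10.5 s into the 35 s limit; no verdict is reported. I picked the clip up open at 45 mm across the rests and lowered it over the fin. I then squeezed it to 25.1 mm, released it, and moved up and clear.

**Last checks:**
- **Clip:** it stayed shut after release, arms parallel, with the tongue hooked over the first arm's end. The fin lies between hinge and catch, its middle level with the finger rests to about 1 mm.
- **Carton:** it stands upright where it was. The wrist force stayed under 2 N from the lowering to the release.
- **Other objects:** I saw nothing disturbed, but I did not measure them again.

**Disagreements:**
- **Cameras:** the top camera put the fin and the clip about 6 mm off in x compared with the wrist camera. I used the wrist camera, and the grasp and fit bore that out.
- **Jaw angle:** I could not measure it directly. From the picture the rests look about 27 mm apart after release, the top of the 26 to 27 mm expected when shut. I judged the snap by the clip staying closed.

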